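Bring a sample pot before the camera on a detent slide

TASK

Set up a timed photograph: slide the empty carrier along its rail until it clicks into the station of the blue arrow sign, stand the white sample pot with the teal cap upright in the middle of the carrier's tray there and let go of it, then slide the loaded carrier along until it clicks into the station in front of the black camera. Also slide the round white stopclock over the worktop, without lifting it, into the green-cornered square in front of the camera's station, so that it lies wholly inside. Leave the glass beaker and the amber bottle where they stand, and knock nothing over.

Things in the scene. Friction and masses are not known exactly. Their poses are not given: they have to be found in the camera images.
- slide: Fixed aluminium base plate, 75 x 420 x 8 mm, with a steel rail along its y axis. Origin: centre of its underside. Three station notches at y = -140, 0, +140 mm: the carrier clicks in (about 8 N, drawn in from 4 mm either side) and slides at 1 to 2 N between. Before each station, centred at x = -190 mm, green corner marks on the worktop bound a square of 90 mm inside.
- carrier (a joint): Position of the carrier along the slide's y axis, m: 0 at the middle station, -0.14 and +0.14 at the end stations, stops at -0.16 and +0.16. It starts between two stations and stays where it is left.
- carrier_pad (a point): Centre of the tray floor of the carrier, 43 mm above the worktop; frame parallel to the slide's. The white tray is 84 x 84 mm outside, 78 x 78 mm inside, with a rim 7 mm above its floor.
- carrier_handle (a point): Top centre of the carrier's red upright round push post, 85 mm above the worktop, 20 mm in diameter; the free part of the post is the upper 45 mm. It stands on a low arm 95 mm in front (-x) of the tray's centre and moves with the carrier; push its side along the rail.
- load_sign: Fixed stand, 120 mm tall, with a blue sign 70 mm wide with a white arrow: marks the loading station, any of the three. Origin: centre of its underside, 88 mm behind (+x of) the rail's centre line, level along y with its station; axes parallel to the slide's.
- camera_stand: Fixed stand with a black camera (lens towards the rail), 118 mm tall, otherwise placed as load_sign; marks the photograph station. The station's square for the stopclock is centred at x = -278 mm, y = 0 in this frame.
- spare_stand: Fixed stand with an empty grey clamp, 107 mm tall, at the third station, which is not used; the carrier may be slid through it.
- pot: White sample pot with teal cap, 55 mm in diameter, 88 mm tall, 0.05 to 0.2 kg. Origin: centre of its underside; z up.
- stopclock: Round white stopclock with small teal buttons, lying flat, 66 mm in diameter, 24 mm tall. Origin: centre of its underside; z up.
- beaker: Bystander: low glass beaker, 73 mm in diameter, 60 mm tall, loose. Origin: centre of its underside.
- amber_bottle: Bystander: amber bottle with black cap, 52 mm in diameter, 101 mm tall, loose. Origin: centre of its underside.
Mind the look-alikes: they are no part of the job. What is shaped like the pot but purple or red is not meant.

How it is judged:
On the way, in this order (a step that is already met when the one before it is completed fails the run):
1. the empty carrier rests in the station of the blue arrow sign (y of carrier_pad in the frame of load_sign between -0.004 and 0.004 m and velocity of joint carrier between -0.01 and 0.01 m/s and horizontal distance between pot and carrier_pad above 0.06 m), for 0.2 s.
2. the pot stands upright in the carrier's tray, let go, the carrier still at the sign's station (y of carrier_pad in the frame of load_sign between -0.004 and 0.004 m and velocity of joint carrier between -0.01 and 0.01 m/s and horizontal distance between pot and carrier_pad below 0.018 m and z of pot in the frame of carrier_pad between -0.006 and 0.006 m and angle between pot's own z axis and vertical below 0.1 rad and contact force between the fingers and pot below 0.1 N), for 0.2 s.
3. the carrier, with the pot on it, rests in the camera's station (y of carrier_pad in the frame of camera_stand between -0.004 and 0.004 m and velocity of joint carrier between -0.01 and 0.01 m/s and horizontal distance between pot and carrier_pad below 0.018 m and z of pot in the frame of carrier_pad between -0.006 and 0.006 m and angle between pot's own z axis and vertical below 0.1 rad), for 0.2 s.
At the end, for the whole second after the job is handed in: Carrier at rest within 4 mm of the camera's station; pot upright (0.1 rad) on its tray floor within 18 mm of the centre, released and at rest; stopclock flat on the worktop at rest, its centre within 14 mm in x and y of the centre of the square before the camera's station (all of step 3 and contact force between the fingers and pot below 0.1 N and x of stopclock in the frame of camera_stand between -0.292 and -0.264 m and y of stopclock in the frame of camera_stand between -0.014 and 0.014 m and height (world z) of stopclock below 0.006 m and angle between stopclock's own z axis and vertical below 0.1 rad and linear speed of each of pot, stopclock below 0.02 m/s); the robot touches nothing.
It fails at once if the stopclock is lifted more than 20 mm or turned over (height (world z) of stopclock above 0.02 m or angle between stopclock's own z axis and vertical above 0.6 rad).
It fails at once if the pot is tipped over (angle between pot's own z axis and vertical above 0.7 rad).
It fails at once if the beaker or the amber bottle is shifted by more than 30 mm or tipped over (distance of any of beaker, amber_bottle from where it was at the start of the episode above 0.03 m or angle between any of beaker, amber_bottle's own z axis and vertical above 0.5 rad).
It also fails if it takes over 72 s, if anything falls off the work surface, if the arm or the gripper's body presses on something with over 40 N, if the wrist force passes 120 N, or if a joint passes its speed limit or range.

ROBOT

A 6-joint arm with a two-finger parallel gripper is mounted at the origin on a cart in front of the work surface, level with it; the furniture and walls round the work are solid. World frame = base frame: x ahead of the robot, y to its left, z up, the work surface at z = 0. Lengths are in m, angles in rad, forces in N, time in s.
With the tool pointing down it reaches from about 0.35 to 0.975 m from the base axis. Payload 4.9 kg.
Tool frame: the origin (TCP) lies at the very end of the fingers, on their centre line; the grasp point (between the pads) lies 19 mm behind it; z points along the fingers, y is the line along which they close (so a half turn about z gives the same grasp; the last joint's range is limited). The gripper opens to 85 mm and grips with 20 to 120 N. Pads are 22 mm wide; open, the fingers measure 114 mm over their backs; the gripper's body (76 mm by 85 mm) begins 54 mm behind the grasp point. The pads swing forward as they close: fully open they stand 13 mm farther back than shut.
Start: joints at [-1.285, 0.053, 1.613, -0, 1.476, -0.119], TCP at [0.246, -0.574, 0.231] pointing down, gripper open.
Joint ranges: [-3.01, 3.01], [-1.01, 2.22], [0.06, 2.58], [-1.02, 4.17], [0.09, 2.62], [-3.14, 3.14]. Speed limits (rad/s): [2.57, 2.57, 3.14, 3.14, 3.14, 3.14].

INTERFACE

Orientations are given as a unit quaternion [w, x, y, z].
In Python, from plant import monitor, vision, manip gives the robot as it stands. The module is installed in compiled form; this text tells all that it offers.
- The arm moves only by the tool arm_command, never from a script. Its argument "rows" is a list of rows, each a list of 3 entries, a list of its own where there are three numbers: the finger opening in mm, from 0 to 85.4, then the shift along the world's x, y, z in units of 30 cm (1.0 is 30 cm), then the turn, a rotation vector about the world's x, y, z in units of pi/2 rad (1.0 is pi/2 rad). In form: [[claw, [x, y, z], [wx, wy, wz]], ...]. A call has 1 to 12 rows; each row is the pose to reach, as a shift and turn from the pose commanded when the call began; what a row does not reach only later rows make up. A row lasts 1/12 s, in which the tool goes at most 41.7 mm and 7.16 degrees, less where a joint would pass 70% of its speed; a pose out of reach is approached as far as the arm can. A call with a number of a shift or a turn outside -1 to 1 is refused whole. A call with a gripper value outside its range is refused whole. The fingers move at their own pace and stop on an object; the grip force is fixed at half the most. Time passes only in rows, so rows that repeat a pose let the fingers close. It gives the time, the measured TCP pose, the force, the opening and the grip force at its end, in the units of the state.
- monitor.state(): the state, without advancing time (a new reading comes with each control period).
- vision.grab_frame(name): name is "scene" or "top" or "wrist"; returns a dict with "color" (384x512x3 uint8, red, green, blue), "z_map" (384x512 float32, m along the optical axis (not along the pixel's ray), 0 where there is no reading), "mtx" (3x3 intrinsics, pixels), "R" (3x3) and "t" (3): a world point X has camera coordinates R X + t. Camera axes: x right, y down, z forward; pixel columns grow to the right and rows downward; lengths in m; the calibration is good to about 2 mm. A picture is of the moment at which its call begins.
- manip.job_done(): hands the job in; it is judged then, once.
The state is a dict: "time": time; "joint_pos": joint angles; "joint_vel": joint speeds; "joint_efforts": joint torques, N m; "tool_pos": TCP position; "tool_rot": TCP orientation; "contact_force": force on the tool from outside, world axes, zero at the start; "ft_torque": the same for the moment, N m; "gripper_width": opening from 0.0 (shut) to 1.0 (fully open); "grasp_force": force on a finger pad.
Only numpy, scipy, OpenCV 4.12 (cv2) and the standard library are available. Lean on these libraries where they do the work, as an engineer would, in place of code of your own. Each camera call takes 0.05 s, during which the arm holds its last target. There are 200 camera calls.

## Working session

There is one attempt and no reset: what is moved stays moved. The work goes in short steps, Python scripts to look and compute and a tool call to move; the robot and the scene stay as the last step left them, time stands still between calls to the robot, and variables do not carry over. Pictures are saved under pics/ and viewed, at most 10 in all, crops included, and the job is handed in when it is done.

Besides the shell and the picture viewer there is one more tool, called as name(argument=value, ...), one argument or row to a line, values as JSON. arm_command: Moves the arm, as the interface text tells. Shifts and turns lie within -1 to 1; 1 stands for 30 cm of shift or pi/2 rad of turn. Its arguments: {"type":"object","properties":{"rows":{"type":"array"}},"required":["rows"]}

```bash
mkdir -p pics; python3 - <<'E'
from plant import monitor, vision
import cv2,numpy as np
print(monitor.state())
for n in("scene","top"):
    f=vision.grab_frame(n); cv2.imwrite(f"pics/{n}0.png",f["color"][:,:,::-1]); np.savez(f"{n}0.npz",**f)
    print(n,f["mtx"].tolist(),(-f["R"].T@f["t"]).tolist(),f["R"].round(3).tolist())
E
```

```text
{'time': 0.0, 'joint_pos': array([-1.28500524e+00,  5.33738739e-02,  1.61433408e+00, -7.32342756e-06,
        1.47599372e+00, -1.19020546e-01]), 'joint_vel': array([ 0.00049195,  0.00165309, -0.0004175 ,  0.00095559, -0.00051273,
       -0.00178231]), 'joint_efforts': array([ 9.18572441e-04, -3.93681765e+01, -3.70175278e+01,  1.36813441e-07,
        7.16357521e-03,  3.40142698e-06]), 'tool_pos': array([ 0.24595879, -0.57387368,  0.23002853]), 'tool_rot': array([-1.05054497e-03,  9.79585165e-01,  2.01026843e-01, -9.14611838e-05]), 'contact_force': array([0.42642285, 0.37116176, 0.43668792]), 'ft_torque': array([-0.01899717,  0.0147508 ,  0.00702934]), 'grasp_force': 0.0, 'gripper_width': 0.9961818560498703}
scene [[463.2939192231891, 0.0, 257.76072847565786], [0.0, 463.2939192231891, 180.4383565526718], [0.0, 0.0, 1.0]] [-0.17199014089490172, -0.8478136060078636, 1.343017095930308] [[0.746, -0.666, 0.01], [-0.498, -0.568, -0.655], [0.442, 0.484, -0.755]]
top [[452.7287118581151, 0.0, 255.2734018652143], [0.0, 452.7287118581151, 191.46266336108522], [0.0, 0.0, 1.0]] [0.31166582470122717, -0.012503371131636652, 1.373060863670777] [[-0.057, -0.998, 0.0], [-0.975, 0.056, -0.216], [0.216, -0.012, -0.976]]
```

View pics/scene0.png

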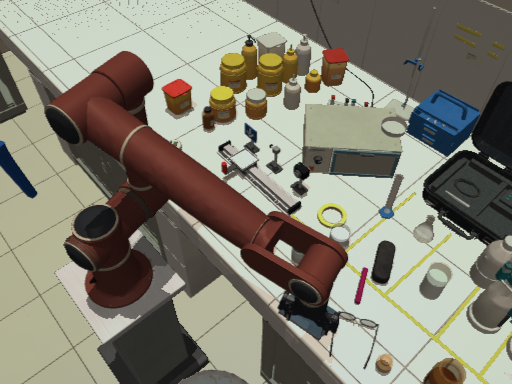

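View pics/top0.png

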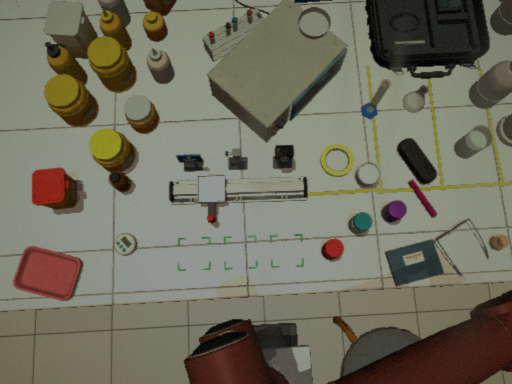

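The top view shows the blue sign at (189,160), spare clamp at (235,157) and camera at (285,155). The carrier is at (212,189) with its red post at (211,218). The teal pot is at (361,222), the stopclock at (125,243), the beaker at (368,173) and the amber bottle at (119,181).

```bash
cat > h.py <<'E'
import numpy as np,cv2
def ray(f,u,v,z):
    d=f["R"].T@np.linalg.inv(f["mtx"])@np.array([u,v,1.]); c=-f["R"].T@f["t"]
    return c+d*(z-c[2])/d[2]
def blobs(f,lo,hi,amin=6,box=None):
    h=cv2.cvtColor(f["color"],cv2.COLOR_RGB2HSV); m=cv2.inRange(h,lo,hi)
    if box: k=np.zeros_like(m); k[box[1]:box[3],box[0]:box[2]]=1; m=m*k
    n,l,s,c=cv2.connectedComponentsWithStats(m)
    return [(c[i],s[i],l==i) for i in range(1,n) if s[i][4]>=amin]
def show(f,name,lo,hi,z,amin=6,box=None):
    for c,s,m in blobs(f,lo,hi,amin,box):
        print(name,c.round(1),s.tolist(),ray(f,*c,z).round(4))
E
python3 - <<'E'
from h import *
f=dict(np.load("top0.npz"))
show(f,"teal",(80,90,40),(98,255,255),.088,6)
show(f,"green",(50,80,60),(79,255,255),0,4,(160,220,320,280))
show(f,"red post",(0,120,80),(8,255,255),.085,5,(190,190,230,230))
show(f,"blue",(100,120,40),(120,255,255),.1,5,(170,140,210,175))
show(f,"white tray",(0,0,190),(179,50,255),.05,200,(195,170,230,205))
show(f,"black",(0,0,0),(179,255,60),.02,10,(160,140,320,210))
show(f,"clock",(0,0,215),(179,40,255),.024,100,(105,225,145,262))
c=f["color"][130:290,90:420]; cv2.imwrite("pics/c1.png",cv2.resize(c[:,:,::-1],(800,388),interpolation=cv2.INTER_CUBIC))
E
```

```text
teal [444.    4.3] [443, 3, 3, 3, 7] [ 1.1731 -0.667   0.088 ]
teal [234.1  19.3] [232, 17, 5, 5, 18] [1.158 0.006 0.088]
teal [362.2 221.2] [354, 213, 18, 18, 249] [ 0.4907 -0.3297  0.088 ]
green [299.4 235.6] [295, 234, 7, 7, 14] [ 0.47   -0.1562  0.    ]
green [206.6 237.6] [204, 237, 6, 3, 8] [0.4799 0.1257 0.    ]
green [225.2 238.8] [224, 237, 6, 7, 12] [0.4732 0.0694 0.    ]
green [179.6 240.1] [178, 238, 7, 8, 14] [0.4772 0.208  0.    ]
green [209.  242.5] [209, 241, 1, 4, 4] [0.4647 0.1191 0.    ]
green [207.4 267.4] [203, 263, 7, 7, 14] [0.3904 0.1264 0.    ]
green [299.7 265.3] [296, 263, 7, 4, 9] [ 0.3807 -0.1499  0.    ]
green [179.5 269. ] [178, 266, 6, 5, 11] [0.3905 0.2101 0.    ]
green [252.5 267. ] [250, 267, 6, 1, 6] [ 0.3839 -0.0084  0.    ]
green [228. 268.] [225, 268, 7, 1, 7] [0.3852 0.065  0.    ]
red post [210.1 217.2] [207, 214, 7, 7, 36] [0.5278 0.1053 0.085 ]
blue [182.5 155.8] [177, 155, 11, 2, 13] [0.7119 0.1782 0.1   ]
blue [193.2 155.4] [189, 155, 11, 2, 17] [0.7112 0.1466 0.1   ]
black [283.5 156.1] [274, 145, 20, 24, 391] [ 0.7178 -0.124   0.02  ]
black [191.3 162.4] [177, 156, 26, 15, 292] [0.714  0.1631 0.02  ]
black [237.  162.6] [229, 156, 17, 13, 183] [0.7051 0.0216 0.02  ]
black [303.9 188.5] [294, 177, 13, 20, 68] [ 0.611 -0.179  0.02 ]
black [171.5 192.5] [170, 182, 8, 20, 72] [0.6219 0.2262 0.02  ]
black [227.6 198.4] [226, 197, 6, 4, 11] [0.5937 0.0556 0.02  ]
black [183.7 199.9] [179, 199, 10, 3, 16] [0.5965 0.1896 0.02  ]
black [212.  205.9] [208, 203, 9, 7, 50] [0.5732 0.104  0.02  ]
```

View pics/c1.png

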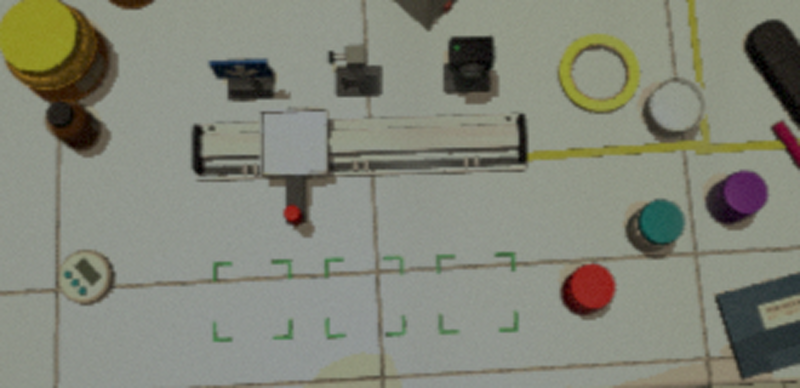

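```bash
cat >> h.py <<'E'
def cloud(f):
    v,u=np.mgrid[:384,:512]; z=f["z_map"]; p=np.linalg.inv(f["mtx"])@np.stack([u.ravel(),v.ravel(),np.ones(u.size)])*z.ravel()
    return ((p.T-f["t"])@f["R"]).reshape(384,512,3)
def top(f,name,xy,r,zlo,zhi):
    P=cloud(f); m=(np.hypot(P[...,0]-xy[0],P[...,1]-xy[1])<r)&(P[...,2]>zlo)&(P[...,2]<zhi); q=P[m]
    if len(q)<5: print(name,"none"); return
    (a,b),rad=cv2.minEnclosingCircle(q[:,:2].astype(np.float32))
    print(name,len(q),"mean",q.mean(0).round(4),"circ",round(a,4),round(b,4),round(rad,4),"zmax",q[:,2].max().round(4),"box",q[:,:2].min(0).round(3),q[:,:2].max(0).round(3))
E
python3 - <<'E'
from h import *
f=dict(np.load("top0.npz"))
top(f,"pot",(.49,-.33),.045,.08,.1)
top(f,"post",(.528,.105),.03,.075,.1)
top(f,"tray",(.623,.103),.08,.035,.065)
c=ray(f,125.5,244.3,.024); print(c); top(f,"clock",c,.05,.014,.035)
top(f,"sign",(.712,.162),.06,.1,.15)
top(f,"spare",(.705,.02),.06,.06,.15)
top(f,"cam",(.71,-.12),.06,.08,.15)
c=ray(f,333,248,.088);print(c);top(f,"redpot",c,.05,.08,.1)
c=ray(f,396,210,.088);print(c);top(f,"purple",c,.05,.08,.1)
c=ray(f,368,172,.06);print(c);top(f,"beaker",c,.06,.03,.08)
c=ray(f,118,178,.1);print(c);top(f,"amber",c,.05,.09,.12)
for n,uv in dict(camsq=[(270.7,236),(302.5,234.8),(303.3,266.5),(272,266.5)],loadsq=[(178.2,238.3),(210,238),(210,269),(178.3,270)]).items():
    q=np.array([ray(f,*p,0) for p in uv]); print(n,q[:,:2].round(3).tolist(),q.mean(0).round(4))
E
```

```text
pot 269 mean [ 0.4912 -0.3317  0.0866] circ 0.491 -0.3321 0.0273 zmax 0.0957 box [ 0.466 -0.359] [ 0.517 -0.306]
post 40 mean [0.5269 0.1055 0.0839] circ 0.5277 0.1061 0.01 zmax 0.0879 box [0.518 0.097] [0.538 0.114]
tray 864 mean [0.6169 0.1041 0.0429] circ 0.6105 0.1027 0.0671 zmax 0.0552 box [0.544 0.061] [0.665 0.146]
[0.47092136 0.36496062 0.024     ]
clock 372 mean [0.4736 0.3687 0.0203] circ 0.4741 0.3701 0.0331 zmax 0.0282 box [0.443 0.338] [0.506 0.401]
sign 91 mean [0.7053 0.16   0.1145] circ 0.7056 0.1594 0.0345 zmax 0.1237 box [0.702 0.125] [0.71  0.194]
spare 98 mean [0.7106 0.0255 0.1029] circ 0.7119 0.0285 0.0227 zmax 0.1117 box [0.699 0.009] [0.723 0.051]
cam 295 mean [ 0.7011 -0.1186  0.1128] circ 0.707 -0.1202 0.03 zmax 0.1249 box [ 0.678 -0.146] [ 0.726 -0.093]
[ 0.41920942 -0.23902314  0.088     ]
redpot 277 mean [ 0.4201 -0.2427  0.0867] circ 0.4202 -0.243 0.0271 zmax 0.0939 box [ 0.394 -0.268] [ 0.445 -0.217]
[ 0.51749178 -0.43053139  0.088     ]
purple 268 mean [ 0.5207 -0.4348  0.0867] circ 0.5208 -0.4351 0.0275 zmax 0.0941 box [ 0.494 -0.461] [ 0.548 -0.409]
[ 0.64182497 -0.3701946   0.06      ]
beaker 486 mean [ 0.6437 -0.3772  0.0436] circ 0.6428 -0.3751 0.0379 zmax 0.0672 box [ 0.606 -0.411] [ 0.677 -0.339]
[0.65545086 0.36624469 0.1       ]
amber 92 mean [0.6608 0.3772 0.0988] circ 0.661 0.3782 0.0165 zmax 0.1059 box [0.647 0.363] [0.676 0.394]
camsq [[0.474, -0.069], [0.472, -0.166], [0.377, -0.16], [0.382, -0.067]] [ 0.426  -0.1155  0.    ]
loadsq [[0.483, 0.212], [0.478, 0.116], [0.385, 0.119], [0.388, 0.214]] [0.4335 0.165  0.    ]
```

arm_command(
  rows=[
    [85, [0.32, 0.8, 0], [0, 0, -0.274]],
    [85, [0.32, 0.8, 0], [0, 0, -0.274]],
    [85, [0.32, 0.8, 0], [0, 0, -0.274]],
    [85, [0.32, 0.8, 0], [0, 0, -0.274]],
    [85, [0.32, 0.8, 0], [0, 0, -0.274]],
    [85, [0.32, 0.8, 0], [0, 0, -0.274]],
    [85, [0.32, 0.8, 0], [0, 0, -0.274]],
  ],
)

```text
time: 0.68
tool_pos: [0.3434, -0.3298, 0.2307]
tool_rot: [-0.001, 1.0, -0.011, 0.0]
contact_force: [-0.5, -1.2, 0.5]
gripper_width: 0.994
grasp_force: 0.0
```

arm_command(
  rows=[
    [85, [0.32, 0.8, 0], [0, 0, 0]],
    [85, [0.32, 0.8, 0], [0, 0, 0]],
    [85, [0.32, 0.8, 0], [0, 0, 0]],
    [85, [0.32, 0.8, 0], [0, 0, 0]],
    [85, [0.32, 0.8, 0], [0, 0, 0]],
    [85, [0.32, 0.8, 0], [0, 0, 0]],
    [85, [0.32, 0.8, 0], [0, 0, 0]],
  ],
)

```text
time: 1.27
tool_pos: [0.4391, -0.0899, 0.231]
tool_rot: [-0.001, 1.0, -0.01, 0.0]
contact_force: [0.1, -0.1, 0.3]
gripper_width: 0.997
grasp_force: 0.0
```

arm_command(
  rows=[
    [85, [0.3, 0.665, 0], [0, 0, 0]],
    [85, [0.3, 0.665, 0], [0, 0, 0]],
    [85, [0.3, 0.665, 0], [0, 0, 0]],
    [85, [0.3, 0.665, 0], [0, 0, 0]],
    [85, [0.3, 0.665, 0], [0, 0, 0]],
    [85, [0.3, 0.665, 0], [0, 0, 0]],
    [85, [0.3, 0.665, 0], [0, 0, 0]],
    [85, [0.3, 0.665, 0], [0, 0, 0]],
  ],
)

```text
time: 1.93
tool_pos: [0.528, 0.1046, 0.2306]
tool_rot: [0.0, 1.0, -0.012, -0.001]
contact_force: [0.7, -0.6, -0.2]
gripper_width: 0.999
grasp_force: 0.0
```

arm_command(
  rows=[
    [85, [0, 0, -0.573], [0, 0, 0]],
    [85, [0, 0, -0.573], [0, 0, 0]],
    [85, [0, 0, -0.573], [0, 0, 0]],
    [85, [0, 0, -0.573], [0, 0, 0]],
    [85, [0, 0, -0.573], [0, 0, 0]],
    [85, [0, 0, -0.573], [0, 0, 0]],
    [20, [0, 0, -0.573], [0, 0, 0]],
    [18, [0, 0, -0.573], [0, 0, 0]],
    [18, [0, 0, -0.573], [0, 0, 0]],
    [18, [0, 0, -0.573], [0, 0, 0]],
    [18, [0, 0, -0.573], [0, 0, 0]],
    [18, [0, 0, -0.573], [0, 0, 0]],
  ],
)

```text
time: 2.93
tool_pos: [0.5293, 0.1053, 0.0612]
tool_rot: [-0.0, 1.0, -0.013, 0.001]
contact_force: [-0.7, -0.2, 4.2]
gripper_width: 0.218
grasp_force: 32.3
```

arm_command(
  rows=[
    [18, [0, 0, 0], [0, 0, 0]],
    [18, [0, 0, 0], [0, 0, 0]],
    [18, [0, 0, 0], [0, 0, 0]],
  ],
)

```text
time: 3.18
tool_pos: [0.5292, 0.1053, 0.0612]
tool_rot: [-0.0, 1.0, -0.013, 0.001]
contact_force: [-2.2, -0.5, 6.8]
gripper_width: 0.217
grasp_force: 32.6
```

arm_command(
  rows=[
    [18, [0.001, 0.03, 0.01], [0, 0, 0]],
    [18, [0.001, 0.06, 0.01], [0, 0, 0]],
    [18, [0.002, 0.09, 0.01], [0, 0, 0]],
    [18, [0.003, 0.12, 0.01], [0, 0, 0]],
    [18, [0.004, 0.15, 0.01], [0, 0, 0]],
    [18, [0.005, 0.17, 0.01], [0, 0, 0]],
    [18, [0.005, 0.185, 0.01], [0, 0, 0]],
    [18, [0.005, 0.192, 0.01], [0, 0, 0]],
    [18, [0.005, 0.192, 0.01], [0, 0, 0]],
    [18, [0.005, 0.192, 0.01], [0, 0, 0]],
    [18, [0.005, 0.192, 0.01], [0, 0, 0]],
  ],
)

```text
time: 4.1
tool_pos: [0.5305, 0.1624, 0.0614]
tool_rot: [0.0, 1.0, -0.013, 0.001]
contact_force: [6.4, -1.0, -8.5]
gripper_width: 0.217
grasp_force: 32.5
```

arm_command(
  rows=[
    [60, [0, 0, 0], [0, 0, 0]],
    [60, [0, 0, 0], [0, 0, 0]],
    [60, [0, 0, 0], [0, 0, 0]],
    [60, [0, 0, 0], [0, 0, 0]],
    [60, [0, 0, 0], [0, 0, 0]],
    [85, [0, 0, 0.3], [0, 0, 0]],
    [85, [0, 0, 0.5], [0, 0, 0]],
    [85, [0, 0, 0.5], [0, 0, 0]],
    [85, [0, 0, 0.5], [0, 0, 0]],
    [85, [0, 0, 0.5], [0, 0, 0]],
    [85, [0, 0, 0.5], [0, 0, 0]],
  ],
)

```text
time: 5.02
tool_pos: [0.5309, 0.1629, 0.2153]
tool_rot: [-0.0, 1.0, -0.013, 0.003]
contact_force: [-0.3, -0.2, -1.4]
gripper_width: 0.994
grasp_force: 0.0
```

```bash
python3 - <<'E'
from h import *
from plant import vision
for n in("top","scene"):
    f=vision.grab_frame(n); np.savez(f"{n}1.npz",**f)
    top(f,"post",(.529,.163),.03,.075,.1)
    top(f,"tray",(.625,.16),.08,.036,.058)
    show(f,"red",(0,120,80),(8,255,255),.085,5,None if n=="scene" else (180,190,210,230))
    cv2.imwrite(f"pics/{n}1.png",f["color"][:,:,::-1])
E
```

```text
post none
tray 232 mean [0.6345 0.1338 0.0437] circ 0.6324 0.1347 0.0362 zmax 0.0565 box [0.598 0.116] [0.665 0.152]
red [188.5 210.2] [182, 190, 15, 40, 315] [0.5518 0.1668 0.085 ]
post 21 mean [0.524  0.1604 0.0826] circ 0.5259 0.1594 0.0124 zmax 0.0919 box [0.514 0.153] [0.538 0.172]
tray 412 mean [0.6167 0.1616 0.0434] circ 0.6121 0.1639 0.0669 zmax 0.0573 box [0.546 0.115] [0.666 0.228]
red [148.2  71.4] [71, 44, 152, 50, 1498] [0.6254 0.7691 0.085 ]
red [335.4  55.2] [323, 48, 26, 16, 306] [1.3585 0.3005 0.085 ]
red [ 26.3 101.4] [0, 86, 76, 40, 1222] [0.1263 0.9251 0.085 ]
red [333.  96.] [332, 95, 3, 3, 9] [1.1246 0.1038 0.085 ]
red [366.1 102.9] [365, 102, 3, 3, 8] [ 1.1963 -0.0191  0.085 ]
red [127.8 125.6] [109, 110, 38, 31, 795] [0.3665 0.5173 0.085 ]
red [214.7 155. ] [213, 154, 5, 3, 13] [0.5262 0.1608 0.085 ]
red [111.  239.9] [104, 233, 17, 16, 25] [0.0391 0.0816 0.085 ]
red [265.7 238. ] [258, 232, 16, 13, 171] [ 0.4185 -0.2426  0.085 ]
red [101.8 244.3] [100, 242, 5, 5, 6] [0.0086 0.0858 0.085 ]
red [263. 247.] [258, 244, 11, 5, 11] [ 0.3888 -0.2624  0.085 ]
red [145.6 279. ] [143, 273, 6, 11, 42] [ 0.0456 -0.1121  0.085 ]
```

arm_command(
  rows=[
    [85, [-0.067, -0.825, 0], [0, 0, 0]],
    [85, [-0.067, -0.825, 0], [0, 0, 0]],
    [85, [-0.067, -0.825, 0], [0, 0, 0]],
    [85, [-0.067, -0.825, 0], [0, 0, 0]],
    [85, [-0.067, -0.825, 0], [0, 0, 0]],
    [85, [-0.067, -0.825, 0], [0, 0, 0]],
    [85, [-0.067, -0.825, 0], [0, 0, 0]],
  ],
)

```text
time: 5.7
tool_pos: [0.5077, -0.0903, 0.2099]
tool_rot: [0.001, 1.0, -0.016, -0.002]
contact_force: [-1.6, -0.8, 0.3]
gripper_width: 0.993
grasp_force: 0.0
```

arm_command(
  rows=[
    [85, [-0.066, -0.825, 0], [0, 0, 0]],
    [85, [-0.066, -0.825, 0], [0, 0, 0]],
    [85, [-0.066, -0.825, 0], [0, 0, 0]],
    [85, [-0.066, -0.825, 0], [0, 0, 0]],
    [85, [-0.066, -0.825, 0], [0, 0, 0]],
    [85, [-0.066, -0.825, 0], [0, 0, 0]],
    [85, [-0.066, -0.825, 0], [0, 0, 0]],
    [85, [-0.066, -0.825, 0], [0, 0, 0]],
  ],
)

```text
time: 6.37
tool_pos: [0.4886, -0.3331, 0.2096]
tool_rot: [-0.002, 1.0, -0.014, -0.002]
contact_force: [0.4, -0.3, 0.1]
gripper_width: 0.998
grasp_force: 0.0
```

```bash
python3 - <<'E'
from h import *
from plant import vision
f=vision.grab_frame("top"); np.savez("top2.npz",**f)
top(f,"post",(.529,.163),.03,.075,.1)
top(f,"tray",(.625,.16),.08,.036,.065)
show(f,"red",(0,120,80),(8,255,255),.085,5,(180,190,210,230))
show(f,"black",(0,0,0),(179,255,60),.02,10,(160,140,320,210))
c=f["color"][130:290,90:420]; cv2.imwrite("pics/c2.png",cv2.resize(c[:,:,::-1],(800,388),interpolation=cv2.INTER_CUBIC))
E
```

```text
post 38 mean [0.5287 0.1606 0.0835] circ 0.5288 0.1611 0.0097 zmax 0.089 box [0.52  0.152] [0.538 0.169]
tray 860 mean [0.6189 0.1596 0.0429] circ 0.6146 0.1663 0.0702 zmax 0.0557 box [0.545 0.116] [0.666 0.228]
red [190.8 218. ] [188, 215, 7, 7, 35] [0.5286 0.1606 0.085 ]
black [283.7 156.2] [274, 145, 20, 23, 366] [ 0.7176 -0.1246  0.02  ]
black [191.7 162.4] [178, 156, 25, 15, 249] [0.7138 0.162  0.02  ]
black [237.8 162.4] [230, 156, 16, 13, 139] [0.7056 0.019  0.02  ]
black [304.8 187.8] [302, 178, 5, 19, 57] [ 0.6132 -0.182   0.02  ]
black [171.3 191.9] [170, 182, 5, 20, 64] [0.6236 0.2268 0.02  ]
black [208.2 199. ] [207, 198, 4, 3, 10] [0.5951 0.1149 0.02  ]
black [196.  206.7] [194, 203, 4, 7, 14] [0.5733 0.1527 0.02  ]
```

View pics/c2.png

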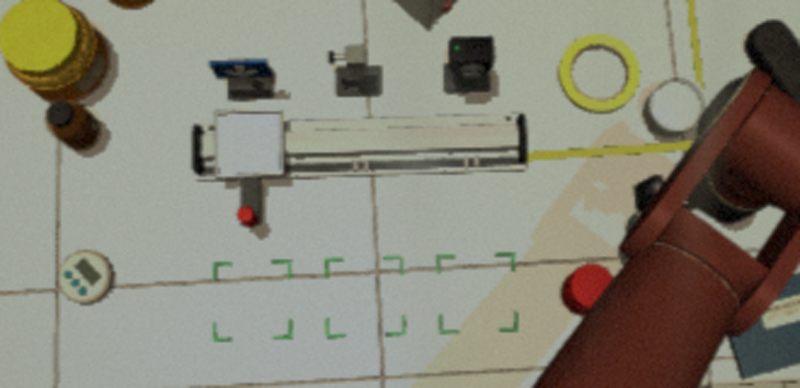

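```bash
python3 - <<'E'
from h import *
f=dict(np.load("top2.npz")); g=dict(np.load("top0.npz"))
P=cloud(f)
# tray top: high plateau box
m=(P[...,2]>.036)&(P[...,2]<.06)&(abs(P[...,0]-.625)<.06)&(abs(P[...,1]-.16)<.06)
m[:,:175]=0;m[:,215:]=0
m=cv2.morphologyEx(m.astype(np.uint8),cv2.MORPH_OPEN,np.ones((7,7)))
q=P[m>0]; print("tray rect",cv2.minAreaRect(q[:,:2].astype(np.float32)))
gray=cv2.cvtColor(f["color"],cv2.COLOR_RGB2GRAY).astype(float)
for v in (182,188,194):
    d=np.abs(np.gradient(gray[v-1:v+2].mean(0)))
    for lo,hi in((173,186),(202,214)):
        w=d[lo:hi]; u=(w**2*np.arange(lo,hi)).sum()/(w**2).sum(); print(v,round(u,2),ray(f,u,v,.05).round(4))
for n,c in(("sign",(.706,.16)),("cam",(.707,-.12)),("spare",(.71,.02))):
    for zl,zh in((.01,.05),(.05,.09),(.09,.14)): top(g,n,c,.06,zl,zh)
E
```

```text
tray rect ((0.6238304972648621, 0.15825624763965607), (0.08190915733575821, 0.08451969921588898), 88.28314971923828)
182 175.28 [0.6466 0.2091 0.05  ]
182 207.6 [0.6411 0.1121 0.05  ]
188 173.58 [0.6284 0.2145 0.05  ]
188 206.63 [0.6227 0.1156 0.05  ]
194 175.03 [0.6098 0.2105 0.05  ]
194 206.84 [0.6043 0.1156 0.05  ]
sign 73 mean [0.6812 0.1483 0.0273] circ 0.6827 0.1586 0.0436 zmax 0.0492 box [0.647 0.119] [0.716 0.195]
sign 64 mean [0.7009 0.1546 0.0745] circ 0.6861 0.1577 0.0381 zmax 0.0895 box [0.652 0.125] [0.72  0.192]
sign 123 mean [0.7055 0.159  0.1093] circ 0.7057 0.1591 0.0347 zmax 0.1237 box [0.702 0.125] [0.72  0.194]
cam 25 mean [ 0.6978 -0.1121  0.0116] circ 0.6901 -0.1138 0.0392 zmax 0.0131 box [ 0.652 -0.148] [ 0.722 -0.09 ]
cam 8 mean [ 0.6929 -0.1035  0.0841] circ 0.6952 -0.1184 0.0255 zmax 0.0893 box [ 0.691 -0.143] [ 0.699 -0.093]
cam 288 mean [ 0.7013 -0.1189  0.1135] circ 0.707 -0.1202 0.03 zmax 0.1249 box [ 0.678 -0.146] [ 0.726 -0.093]
spare 54 mean [0.7049 0.0189 0.0175] circ 0.6907 0.02 0.0417 zmax 0.0493 box [ 0.651 -0.01 ] [0.727 0.046]
spare 5 mean [0.7061 0.0185 0.0662] circ 0.7054 0.0195 0.0049 zmax 0.0891 box [0.702 0.016] [0.709 0.023]
spare 96 mean [0.7107 0.0256 0.1033] circ 0.7119 0.0285 0.0227 zmax 0.1117 box [0.699 0.009] [0.723 0.051]
```

arm_command(
  rows=[
    [85, [0.066, 0.825, 0], [0, 0, 0]],
    [85, [0.066, 0.825, 0], [0, 0, 0]],
    [85, [0.066, 0.825, 0], [0, 0, 0]],
    [85, [0.066, 0.825, 0], [0, 0, 0]],
    [85, [0.066, 0.825, 0], [0, 0, 0]],
    [85, [0.066, 0.825, 0], [0, 0, 0]],
    [85, [0.066, 0.825, 0], [0, 0, 0]],
  ],
)

```text
time: 7.0
tool_pos: [0.5087, -0.0771, 0.2113]
tool_rot: [-0.002, 1.0, -0.008, -0.001]
contact_force: [-0.0, 0.6, 0.7]
gripper_width: 0.999
grasp_force: 0.0
```

arm_command(
  rows=[
    [85, [0.066, 0.82, 0], [0, 0, 0]],
    [85, [0.066, 0.82, 0], [0, 0, 0]],
    [85, [0.066, 0.82, 0], [0, 0, 0]],
    [85, [0.066, 0.82, 0], [0, 0, 0]],
    [85, [0.066, 0.82, 0], [0, 0, 0]],
    [85, [0.066, 0.82, 0], [0, 0, 0]],
    [60, [0.066, 0.82, 0], [0, 0, 0]],
    [60, [0.066, 0.82, 0], [0, 0, 0]],
  ],
)

```text
time: 7.67
tool_pos: [0.5279, 0.1639, 0.2114]
tool_rot: [0.0, 1.0, -0.01, -0.001]
contact_force: [-0.3, -0.2, -1.0]
gripper_width: 0.747
grasp_force: 0.0
```

```bash
python3 - <<'E'
from h import *
from plant import vision,monitor
print(monitor.state()["tool_pos"])
f=vision.grab_frame("wrist"); np.savez("w1.npz",**f)
print((-f["R"].T@f["t"]).round(3))
cv2.imwrite("pics/w1.png",f["color"][:,:,::-1])
top(f,"post",(.529,.163),.03,.075,.1)
E
```

```text
[0.52788303 0.16387678 0.21139009]
[0.613 0.162 0.354]
post 460 mean [0.53   0.1625 0.0843] circ 0.5284 0.1624 0.0101 zmax 0.0874 box [0.52  0.153] [0.538 0.172]
```

View pics/w1.png

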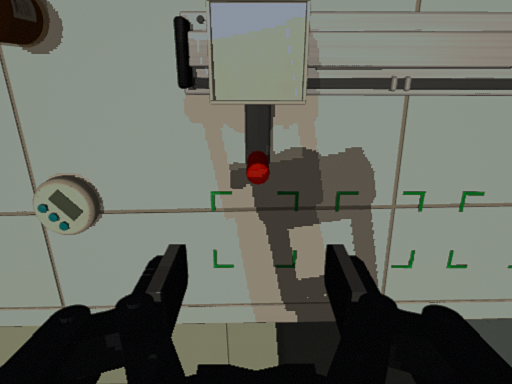

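The wrist view shows the tray at columns 210–308, the red post at (258,172), the load square's corners at (212–297, 193–266), the middle square's left edge at 337, and the clock at (65,206).

```bash
python3 - <<'E'
from h import *
f=dict(np.load("w1.npz"))
h=cv2.cvtColor(f["color"],cv2.COLOR_RGB2HSV)
B=blobs(f,(50,80,20),(79,255,255),15,(200,180,512,280))
pts=[]
for c,s,m in B:
    x,y,w,hh=s[:4]; print(s.tolist(), ray(f,x,y,0)[:2].round(4), ray(f,x+w-1,y+hh-1,0)[:2].round(4))
P=cloud(f)
m=((P[...,2]>.046)&(P[...,2]<.055)).astype(np.uint8); m[:,:200]=0;m[:,320:]=0;m[120:]=0
q=P[m>0]; print("rim",len(q),cv2.minAreaRect(q[:,:2].astype(np.float32)))
m=((P[...,2]>.038)&(P[...,2]<.046)).astype(np.uint8); m[:,:200]=0;m[:,320:]=0;m[100:]=0
q=P[m>0]; print("floor",len(q),cv2.minAreaRect(q[:,:2].astype(np.float32)))
top(f,"clock",(.474,.368),.06,.014,.035)
E
```

```text
[210, 191, 22, 20, 147] [0.4826 0.2152] [0.4592 0.1929]
[277, 191, 22, 20, 142] [0.4811 0.1409] [0.4577 0.1171]
[335, 191, 23, 21, 138] [0.4798 0.0765] [0.4551 0.0502]
[403, 192, 22, 20, 124] [0.4771 0.0008] [ 0.4535 -0.0258]
[459, 192, 26, 20, 124] [ 0.4758 -0.0615] [ 0.4522 -0.0939]
[213, 250, 21, 18, 109] [0.4082 0.2165] [0.3845 0.1938]
[275, 250, 21, 18, 106] [0.4067 0.1432] [0.383  0.1191]
[392, 251, 23, 17, 106] [0.4026 0.0047] [ 0.3801 -0.0243]
[447, 251, 20, 17, 104] [ 0.4013 -0.0605] [ 0.3788 -0.087 ]
rim 1300 ((0.6222663521766663, 0.16030731797218323), (0.08420395851135254, 0.08067794144153595), 88.82003784179688)
floor 9087 ((0.6236000061035156, 0.16025325655937195), (0.07884540408849716, 0.0778668150305748), 88.76647186279297)
clock 2770 mean [0.4763 0.368  0.0213] circ 0.4734 0.3709 0.0331 zmax 0.0271 box [0.441 0.338] [0.506 0.403]
```

arm_command(
  rows=[
    [60, [0.002, 0, -0.49], [0, 0, 0]],
    [60, [0.002, 0, -0.49], [0, 0, 0]],
    [60, [0.002, 0, -0.49], [0, 0, 0]],
    [60, [0.002, 0, -0.49], [0, 0, 0]],
    [60, [0.002, 0, -0.49], [0, 0, 0]],
    [18, [0.002, 0, -0.49], [0, 0, 0]],
    [18, [0.002, 0, -0.49], [0, 0, 0]],
    [18, [0.002, 0, -0.49], [0, 0, 0]],
    [18, [0.002, 0, -0.49], [0, 0, 0]],
    [18, [0.002, 0, -0.49], [0, 0, 0]],
  ],
)

```text
time: 8.55
tool_pos: [0.5322, 0.1619, 0.0687]
tool_rot: [-0.001, 1.0, -0.013, 0.003]
contact_force: [-0.8, 2.6, 7.3]
gripper_width: 0.212
grasp_force: 26.9
```

arm_command(
  rows=[
    [18, [0, 0.005, 0], [0, 0, 0]],
    [18, [0, 0.007, 0], [0, 0, 0]],
    [18, [0, 0.007, 0], [0, 0, 0]],
    [18, [0, 0.007, 0], [0, 0, 0]],
  ],
)

```text
time: 8.88
tool_pos: [0.5322, 0.1636, 0.0687]
tool_rot: [-0.0, 1.0, -0.013, 0.003]
contact_force: [-0.6, -0.0, 7.9]
gripper_width: 0.216
grasp_force: 26.9
```

arm_command(
  rows=[
    [60, [0, 0, 0], [0, 0, 0]],
    [60, [0, 0, 0], [0, 0, 0]],
    [60, [0, 0, 0], [0, 0, 0]],
    [60, [0, 0, 0], [0, 0, 0]],
    [85, [0, 0, 0.5], [0, 0, 0]],
    [85, [0, 0, 0.5], [0, 0, 0]],
    [85, [0, 0, 0.5], [0, 0, 0]],
    [85, [0, 0, 0.5], [0, 0, 0]],
    [85, [0, 0, 0.5], [0, 0, 0]],
    [85, [0, 0, 0.5], [0, 0, 0]],
  ],
)

```text
time: 9.72
tool_pos: [0.5311, 0.1634, 0.2178]
tool_rot: [-0.0, 1.0, -0.013, 0.002]
contact_force: [-0.5, -0.3, -0.4]
gripper_width: 0.995
grasp_force: 0.0
```

```bash
cat >> h.py <<'E'
def wristcheck(f):
    for c,s,m in blobs(f,(50,80,20),(79,255,255),15):
        x,y,w,hh=s[:4]; print(s.tolist(), ray(f,x,y,0)[:2].round(4), ray(f,x+w-1,y+hh-1,0)[:2].round(4))
    P=cloud(f)
    m=((P[...,2]>.038)&(P[...,2]<.046)).astype(np.uint8); m[:,:180]=0;m[:,340:]=0;m[100:]=0
    q=P[m>0]; print("floor",len(q),cv2.minAreaRect(q[:,:2].astype(np.float32)))
E
python3 - <<'E'
from h import *
from plant import vision,monitor
print(monitor.state()["tool_pos"])
f=vision.grab_frame("wrist"); np.savez("w2.npz",**f)
top(f,"post",(.529,.163),.03,.075,.1)
wristcheck(f)
E
```

```text
[0.53106222 0.16339274 0.21777687]
post 443 mean [0.5299 0.1637 0.0843] circ 0.5284 0.1636 0.0101 zmax 0.0878 box [0.518 0.154] [0.538 0.174]
[211, 193, 22, 20, 142] [0.4827 0.2152] [0.4588 0.1925]
[277, 193, 21, 20, 135] [0.4808 0.1405] [0.4569 0.1176]
[334, 193, 23, 20, 124] [0.4792 0.076 ] [0.4552 0.0495]
[401, 193, 22, 19, 122] [4.773e-01 3.000e-04] [ 0.4545 -0.0264]
[456, 193, 25, 19, 119] [ 0.4757 -0.062 ] [ 0.4528 -0.0933]
[214, 251, 21, 18, 105] [0.4084 0.2166] [0.3843 0.1937]
[276, 251, 20, 18, 115] [0.4065 0.1421] [0.3824 0.119 ]
[330, 251, 20, 17, 89] [0.4049 0.0772] [0.3821 0.053 ]
[390, 251, 23, 18, 103] [0.4031 0.0051] [ 0.3787 -0.0242]
[445, 251, 19, 17, 101] [ 0.4014 -0.061 ] [ 0.3786 -0.0864]
[505, 265, 7, 3, 20] [ 0.3801 -0.1372] [ 0.3771 -0.1451]
floor 8184 ((0.6254093647003174, 0.1614639312028885), (0.0784655287861824, 0.07418181002140045), 88.69510650634766)
```

arm_command(
  rows=[
    [85, [-0.065, -0.825, 0], [0, 0, 0]],
    [85, [-0.065, -0.825, 0], [0, 0, 0]],
    [85, [-0.065, -0.825, 0], [0, 0, 0]],
    [85, [-0.065, -0.825, 0], [0, 0, 0]],
    [85, [-0.065, -0.825, 0], [0, 0, 0]],
    [85, [-0.065, -0.825, 0], [0, 0, 0]],
    [85, [-0.065, -0.825, 0], [0, 0, 0]],
  ],
)

```text
time: 10.35
tool_pos: [0.5084, -0.0897, 0.2125]
tool_rot: [0.001, 1.0, -0.016, -0.002]
contact_force: [0.7, 1.4, -0.8]
gripper_width: 0.993
grasp_force: 0.0
```

arm_command(
  rows=[
    [85, [-0.064, -0.825, 0], [0, 0, 0]],
    [85, [-0.064, -0.825, 0], [0, 0, 0]],
    [85, [-0.064, -0.825, 0], [0, 0, 0]],
    [85, [-0.064, -0.825, 0], [0, 0, 0]],
    [85, [-0.064, -0.825, 0], [0, 0, 0]],
    [85, [-0.064, -0.825, 0], [0, 0, 0]],
    [85, [-0.064, -0.825, 0], [0, 0, 0]],
    [85, [-0.064, -0.825, 0], [0, 0, 0]],
    [85, [-0.064, -0.825, 0], [0, 0, 0]],
  ],
)

```text
time: 11.1
tool_pos: [0.4906, -0.3307, 0.213]
tool_rot: [-0.002, 1.0, -0.013, -0.001]
contact_force: [0.2, -0.3, -0.7]
gripper_width: 0.997
grasp_force: 0.0
```

```bash
python3 - <<'E'
from h import *
from plant import vision,monitor
print(monitor.state()["tool_pos"])
f=vision.grab_frame("wrist"); np.savez("w3.npz",**f)
top(f,"pot",(.491,-.332),.045,.08,.1)
show(f,"teal",(80,90,30),(98,255,255),.088,60)
f=vision.grab_frame("top"); top(f,"tray",(.625,.16),.06,.036,.065)
E
```

```text
[ 0.49059354 -0.33069845  0.21303457]
pot 3090 mean [ 0.4925 -0.3316  0.0875] circ 0.4906 -0.3315 0.0272 zmax 0.0901 box [ 0.464 -0.358] [ 0.518 -0.305]
teal [257.2 171. ] [225, 140, 65, 63, 3120] [ 0.4936 -0.3318  0.088 ]
tray 831 mean [0.6218 0.1604 0.0432] circ 0.6235 0.16 0.0584 zmax 0.0568 box [0.566 0.117] [0.666 0.203]
```

arm_command(
  rows=[
    [85, [0.004, -0.003, -0.56], [0, 0, 0]],
    [85, [0.004, -0.003, -0.56], [0, 0, 0]],
    [85, [0.004, -0.003, -0.56], [0, 0, 0]],
    [85, [0.004, -0.003, -0.56], [0, 0, 0]],
    [85, [0.004, -0.003, -0.56], [0, 0, 0]],
    [85, [0.004, -0.003, -0.56], [0, 0, 0]],
    [50, [0.004, -0.003, -0.56], [0, 0, 0]],
    [50, [0.004, -0.003, -0.56], [0, 0, 0]],
    [50, [0.004, -0.003, -0.56], [0, 0, 0]],
    [50, [0.004, -0.003, -0.56], [0, 0, 0]],
    [50, [0.004, -0.003, -0.56], [0, 0, 0]],
  ],
)

```text
time: 12.12
tool_pos: [0.4948, -0.3341, 0.0518]
tool_rot: [0.002, 1.0, -0.013, 0.003]
contact_force: [-0.7, 2.0, 6.2]
gripper_width: 0.611
grasp_force: 62.0
```

arm_command(
  rows=[
    [50, [0, 0, 0.1], [0, 0, 0]],
    [50, [0, 0, 0.2], [0, 0, 0]],
    [50, [0, 0, 0.3], [0, 0, 0]],
    [50, [0, 0, 0.4], [0, 0, 0]],
    [50, [0, 0, 0.5], [0, 0, 0]],
    [50, [0, 0, 0.5], [0, 0, 0]],
    [50, [0, 0, 0.5], [0, 0, 0]],
  ],
)

```text
time: 12.7
tool_pos: [0.4941, -0.3342, 0.2026]
tool_rot: [0.003, 1.0, -0.013, 0.003]
contact_force: [-0.4, 0.0, -1.2]
gripper_width: 0.617
grasp_force: 63.0
```

```bash
python3 - <<'E'
from h import *
from plant import vision,monitor
print(monitor.state()["tool_pos"])
f=vision.grab_frame("wrist"); np.savez("w4.npz",**f)
cv2.imwrite("pics/w4.png",f["color"][:,:,::-1])
top(f,"pot",(.491,-.332),.05,.2,.26)
E
```

```text
[ 0.49408367 -0.33416729  0.20258057]
pot 25082 mean [ 0.4993 -0.3332  0.2368] circ 0.4934 -0.3324 0.0498 zmax 0.26 box [ 0.464 -0.381] [ 0.518 -0.284]
```

arm_command(
  rows=[
    [50, [0.03, 0.1, 0], [0, 0, 0]],
    [50, [0.06, 0.21, 0], [0, 0, 0]],
    [50, [0.09, 0.32, 0], [0, 0, 0]],
    [50, [0.12, 0.43, 0], [0, 0, 0]],
    [50, [0.15, 0.54, 0], [0, 0, 0]],
    [50, [0.18, 0.65, 0], [0, 0, 0]],
    [50, [0.2, 0.74, 0], [0, 0, 0]],
    [50, [0.222, 0.825, 0], [0, 0, 0]],
    [50, [0.222, 0.825, 0], [0, 0, 0]],
  ],
)

```text
time: 13.5
tool_pos: [0.5586, -0.0809, 0.1955]
tool_rot: [-0.001, 1.0, -0.011, -0.001]
contact_force: [-0.4, -0.3, -0.6]
gripper_width: 0.609
grasp_force: 63.1
```

arm_command(
  rows=[
    [50, [0.03, 0.1, 0], [0, 0, 0]],
    [50, [0.06, 0.21, 0], [0, 0, 0]],
    [50, [0.09, 0.32, 0], [0, 0, 0]],
    [50, [0.12, 0.43, 0], [0, 0, 0]],
    [50, [0.15, 0.54, 0], [0, 0, 0]],
    [50, [0.18, 0.65, 0], [0, 0, 0]],
    [50, [0.2, 0.74, 0], [0, 0, 0]],
    [50, [0.222, 0.8, 0], [0, 0, 0]],
    [50, [0.222, 0.825, 0], [0, 0, 0]],
    [50, [0.222, 0.825, 0], [0, 0, 0]],
    [50, [0.222, 0.825, 0], [0, 0, 0]],
    [50, [0.222, 0.825, 0], [0, 0, 0]],
  ],
)

```text
time: 14.5
tool_pos: [0.6253, 0.1609, 0.1968]
tool_rot: [0.0, 1.0, -0.013, -0.001]
contact_force: [-0.0, -0.0, -0.1]
gripper_width: 0.615
grasp_force: 63.2
```

```bash
python3 - <<'E'
from h import *
from plant import vision,monitor
print(monitor.state()["tool_pos"])
f=vision.grab_frame("wrist"); np.savez("w5.npz",**f)
cv2.imwrite("pics/w5.png",f["color"][:,:,::-1])
h=cv2.cvtColor(f["color"],cv2.COLOR_RGB2HSV); m=cv2.inRange(h,(80,90,30),(98,255,255))
n,l,s,c=cv2.connectedComponentsWithStats(m); i=1+s[1:,4].argmax(); q=cloud(f)[l==i]
print(s[i]); z=np.percentile(q[:,2],[5,25,50,75,95]); print(z.round(4)); q=q[(q[:,2]>z[3]-.006)]
print(cv2.minEnclosingCircle(q[:,:2].astype(np.float32)))
E
```

```text
[0.62525536 0.16090638 0.19680737]
[  188   231   136   131 14026]
[0.2227 0.2322 0.2329 0.2334 0.234 ]
((0.6525575518608093, 0.1583034098148346), 0.057504452764987946)
```

View pics/w5.png

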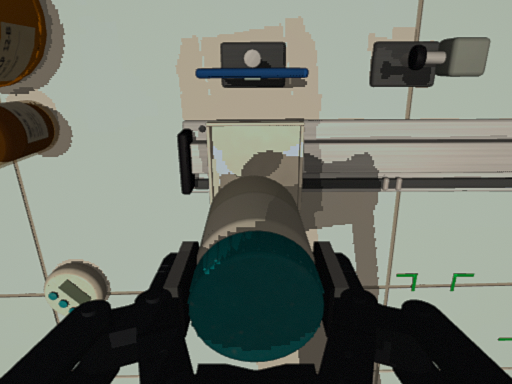

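The pot is held upright with its cap centred at (256,296), and the tray lies beyond it at columns 208–303. I'll compare the two centres before lowering.

```bash
python3 - <<'E'
from h import *
f=dict(np.load("w5.npz"))
for u in((188,296),(323,296),(256,231),(256,361),(255.5,296)): print(ray(f,*u,.233).round(4))
P=cloud(f)
m=((P[...,2]>.046)&(P[...,2]<.056)).astype(np.uint8); m[:,:200]=0;m[:,310:]=0;m[180:]=0
q=P[m>0];print(q[:,:2].min(0),q[:,:2].max(0))
E
```

```text
[0.6293 0.1862 0.233 ]
[0.6278 0.1356 0.233 ]
[0.6556 0.16   0.233 ]
[0.597  0.1615 0.233 ]
[0.6285 0.1609 0.233 ]
[0.61256966 0.11900247] [0.66632377 0.20358071]
```

arm_command(
  rows=[
    [50, [-0.005, 0, -0.1], [0, 0, 0]],
    [50, [-0.006, 0, -0.18], [0, 0, 0]],
    [50, [-0.007, 0, -0.25], [0, 0, 0]],
    [50, [-0.007, 0, -0.29], [0, 0, 0]],
    [50, [-0.007, 0, -0.315], [0, 0, 0]],
    [50, [-0.007, 0, -0.325], [0, 0, 0]],
    [50, [-0.007, 0, -0.333], [0, 0, 0]],
    [50, [-0.007, 0, -0.333], [0, 0, 0]],
    [50, [-0.007, 0, -0.333], [0, 0, 0]],
  ],
)

```text
time: 15.3
tool_pos: [0.6245, 0.1624, 0.099]
tool_rot: [-0.0, 1.0, -0.013, 0.001]
contact_force: [-0.0, -0.2, -0.1]
gripper_width: 0.614
grasp_force: 63.2
```

arm_command(
  rows=[
    [50, [0, 0, -0.005], [0, 0, 0]],
    [50, [0, 0, -0.01], [0, 0, 0]],
    [50, [0, 0, -0.013], [0, 0, 0]],
    [50, [0, 0, -0.013], [0, 0, 0]],
  ],
)

```text
time: 15.63
tool_pos: [0.6243, 0.1625, 0.0949]
tool_rot: [-0.0, 1.0, -0.013, 0.001]
contact_force: [-0.8, 0.2, 3.9]
gripper_width: 0.613
grasp_force: 63.5
```

Contact is 3.9 N, so the pot is seated. Releasing and rising.

arm_command(
  rows=[
    [60, [0, 0, 0], [0, 0, 0]],
    [66, [0, 0, 0], [0, 0, 0]],
    [72, [0, 0, 0], [0, 0, 0]],
    [80, [0, 0, 0], [0, 0, 0]],
    [85, [0, 0, 0], [0, 0, 0]],
    [85, [0, 0, 0], [0, 0, 0]],
    [85, [0, 0, 0.1], [0, 0, 0]],
    [85, [0, 0, 0.2], [0, 0, 0]],
    [85, [0, 0, 0.3], [0, 0, 0]],
    [85, [0, 0, 0.4], [0, 0, 0]],
    [85, [0, 0, 0.45], [0, 0, 0]],
    [85, [0, 0, 0.45], [0, 0, 0]],
  ],
)

```text
time: 16.63
tool_pos: [0.6259, 0.1627, 0.2342]
tool_rot: [-0.001, 1.0, -0.013, 0.004]
contact_force: [0.6, 0.7, 1.7]
gripper_width: 0.994
grasp_force: 0.0
```

arm_command(
  rows=[
    [85, [-0.32, 0, 0], [0, 0, 0]],
    [85, [-0.32, 0, 0], [0, 0, 0]],
    [85, [-0.32, 0, 0], [0, 0, 0]],
    [85, [-0.32, 0, 0], [0, 0, 0]],
    [85, [-0.32, 0, 0], [0, 0, 0]],
  ],
)

```text
time: 17.05
tool_pos: [0.5268, 0.1623, 0.2269]
tool_rot: [0.0, 1.0, -0.013, -0.001]
contact_force: [-0.5, 0.7, 0.2]
gripper_width: 0.992
grasp_force: 0.0
```

```bash
python3 - <<'E'
from h import *
from plant import vision,monitor
print(monitor.state()["tool_pos"])
f=vision.grab_frame("wrist"); np.savez("w6.npz",**f)
cv2.imwrite("pics/w6.png",f["color"][:,:,::-1])
top(f,"pot",(.625,.161),.05,.126,.14)
top(f,"post",(.529,.163),.03,.075,.1)
wristcheck(f)
E
```

```text
[0.52680366 0.16227487 0.22691882]
pot 5308 mean [0.6207 0.1649 0.1306] circ 0.62 0.1649 0.0271 zmax 0.1336 box [0.593 0.138] [0.647 0.192]
post 420 mean [0.5298 0.1638 0.0844] circ 0.5283 0.1636 0.0102 zmax 0.0873 box [0.519 0.154] [0.539 0.173]
[331, 185, 23, 20, 131] [0.48   0.0764] [0.4556 0.0494]
[397, 185, 21, 20, 127] [4.78e-01 4.00e-04] [ 0.4537 -0.0258]
[451, 185, 24, 20, 133] [ 0.4764 -0.0618] [ 0.452  -0.0928]
[211, 186, 21, 20, 119] [0.4823 0.2147] [0.458  0.1928]
[275, 186, 21, 19, 119] [0.4804 0.1409] [0.4574 0.1176]
[214, 243, 20, 17, 91] [0.4083 0.2161] [0.3852 0.1939]
[274, 243, 20, 17, 97] [0.4064 0.1426] [0.3833 0.1191]
[327, 243, 20, 17, 100] [0.4047 0.0777] [0.3816 0.0531]
[387, 243, 22, 17, 103] [0.4028 0.0042] [ 0.3796 -0.0242]
[440, 242, 19, 18, 101] [ 0.4025 -0.0605] [ 0.378  -0.0866]
[499, 257, 13, 3, 37] [ 0.3796 -0.1372] [ 0.3763 -0.1527]
floor 3020 ((0.6232882142066956, 0.16155990958213806), (0.07856690883636475, 0.07841029018163681), 88.71456146240234)
```

View pics/w6.png

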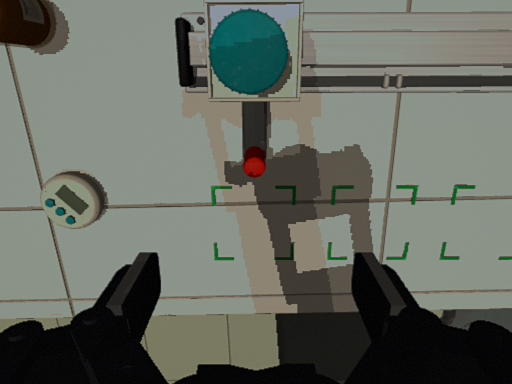

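arm_command(
  rows=[
    [60, [0.008, 0.004, -0.52], [0, 0, 0]],
    [60, [0.008, 0.004, -0.52], [0, 0, 0]],
    [60, [0.008, 0.004, -0.52], [0, 0, 0]],
    [60, [0.008, 0.004, -0.52], [0, 0, 0]],
    [60, [0.008, 0.004, -0.52], [0, 0, 0]],
    [60, [0.008, 0.004, -0.52], [0, 0, 0]],
    [40, [0.008, 0.004, -0.52], [0, 0, 0]],
    [30, [0.008, 0.004, -0.52], [0, 0, 0]],
    [24, [0.008, 0.004, -0.52], [0, 0, 0]],
    [18, [0.008, 0.004, -0.52], [0, 0, 0]],
    [18, [0.008, 0.004, -0.52], [0, 0, 0]],
    [18, [0.008, 0.004, -0.52], [0, 0, 0]],
  ],
)

```text
time: 18.1
tool_pos: [0.5321, 0.1644, 0.0756]
tool_rot: [-0.001, 1.0, -0.013, 0.003]
contact_force: [0.1, 1.9, 7.4]
gripper_width: 0.211
grasp_force: 19.9
```

arm_command(
  rows=[
    [18, [0, -0.006, 0], [0, 0, 0]],
    [18, [0, -0.018, 0], [0, 0, 0]],
    [18, [-0.001, -0.036, 0], [0, 0, 0]],
    [18, [-0.001, -0.06, 0], [0, 0, 0]],
    [18, [-0.002, -0.085, 0], [0, 0, 0]],
    [18, [-0.003, -0.11, 0], [0, 0, 0]],
    [18, [-0.003, -0.135, 0], [0, 0, 0]],
    [18, [-0.004, -0.16, 0], [0, 0, 0]],
    [18, [-0.005, -0.185, 0], [0, 0, 0]],
    [18, [-0.005, -0.21, 0], [0, 0, 0]],
    [18, [-0.006, -0.235, 0], [0, 0, 0]],
    [18, [-0.006, -0.26, 0], [0, 0, 0]],
  ],
)

```text
time: 19.1
tool_pos: [0.5303, 0.0858, 0.0755]
tool_rot: [-0.001, 1.0, -0.013, 0.003]
contact_force: [-0.8, 2.9, 8.3]
gripper_width: 0.216
grasp_force: 20.1
```

arm_command(
  rows=[
    [18, [-0.001, -0.025, 0], [0, 0, 0]],
    [18, [-0.001, -0.05, 0], [0, 0, 0]],
    [18, [-0.002, -0.075, 0], [0, 0, 0]],
    [18, [-0.002, -0.1, 0], [0, 0, 0]],
    [18, [-0.003, -0.125, 0], [0, 0, 0]],
    [18, [-0.004, -0.15, 0], [0, 0, 0]],
    [18, [-0.004, -0.175, 0], [0, 0, 0]],
    [18, [-0.005, -0.2, 0], [0, 0, 0]],
    [18, [-0.006, -0.225, 0], [0, 0, 0]],
    [18, [-0.006, -0.25, 0], [0, 0, 0]],
    [18, [-0.007, -0.275, 0], [0, 0, 0]],
    [18, [-0.007, -0.3, 0], [0, 0, 0]],
  ],
)

```text
time: 20.1
tool_pos: [0.5282, -0.0042, 0.0755]
tool_rot: [-0.0, 1.0, -0.013, 0.003]
contact_force: [-0.8, 2.6, 6.7]
gripper_width: 0.213
grasp_force: 20.3
```

arm_command(
  rows=[
    [18, [-0.001, -0.025, 0], [0, 0, 0]],
    [18, [-0.001, -0.05, 0], [0, 0, 0]],
    [18, [-0.002, -0.08, 0], [0, 0, 0]],
    [18, [-0.003, -0.115, 0], [0, 0, 0]],
    [18, [-0.004, -0.15, 0], [0, 0, 0]],
    [18, [-0.004, -0.185, 0], [0, 0, 0]],
    [18, [-0.005, -0.22, 0], [0, 0, 0]],
    [18, [-0.006, -0.255, 0], [0, 0, 0]],
    [18, [-0.007, -0.285, 0], [0, 0, 0]],
    [18, [-0.008, -0.31, 0], [0, 0, 0]],
    [18, [-0.008, -0.33, 0], [0, 0, 0]],
    [18, [-0.009, -0.345, 0], [0, 0, 0]],
  ],
)

```text
time: 21.1
tool_pos: [0.5258, -0.1039, 0.0755]
tool_rot: [-0.006, 1.0, -0.014, 0.003]
contact_force: [4.4, 28.4, 10.7]
gripper_width: 0.217
grasp_force: 22.4
```

arm_command(
  rows=[
    [18, [0, -0.01, 0], [0, 0, 0]],
    [18, [0, -0.02, 0], [0, 0, 0]],
    [18, [0, -0.026, 0], [0, 0, 0]],
    [18, [0, -0.026, 0], [0, 0, 0]],
    [18, [0, -0.026, 0], [0, 0, 0]],
  ],
)

```text
time: 21.52
tool_pos: [0.5256, -0.1154, 0.0755]
tool_rot: [-0.0, 1.0, -0.013, 0.003]
contact_force: [1.1, 4.0, 7.7]
gripper_width: 0.215
grasp_force: 20.4
```

arm_command(
  rows=[
    [24, [0, 0, 0], [0, 0, 0]],
    [30, [0, 0, 0], [0, 0, 0]],
    [45, [0, 0, 0], [0, 0, 0]],
    [60, [0, 0, 0], [0, 0, 0]],
    [60, [0, 0, 0], [0, 0, 0]],
    [60, [0, 0, 0.1], [0, 0, 0]],
    [60, [0, 0, 0.25], [0, 0, 0]],
    [60, [0, 0, 0.4], [0, 0, 0]],
    [60, [0, 0, 0.5], [0, 0, 0]],
    [60, [0, 0, 0.5], [0, 0, 0]],
    [60, [0, 0, 0.5], [0, 0, 0]],
  ],
)

```text
time: 22.43
tool_pos: [0.525, -0.1165, 0.2262]
tool_rot: [0.001, 1.0, -0.013, 0.003]
contact_force: [-0.4, 0.0, -0.6]
gripper_width: 0.701
grasp_force: 0.0
```

```bash
python3 - <<'E'
from h import *
from plant import vision,monitor
print(monitor.state()["tool_pos"])
f=vision.grab_frame("wrist"); np.savez("w7.npz",**f)
cv2.imwrite("pics/w7.png",f["color"][:,:,::-1])
top(f,"pot",(.615,-.115),.05,.126,.14)
top(f,"post",(.522,-.116),.03,.075,.1)
wristcheck(f)
E
```

```text
[ 0.5249585  -0.11648441  0.22619515]
pot 5180 mean [ 0.6139 -0.114   0.1306] circ 0.6132 -0.1139 0.0269 zmax 0.1335 box [ 0.586 -0.14 ] [ 0.64  -0.087]
post 417 mean [ 0.5236 -0.1151  0.0845] circ 0.5222 -0.1151 0.01 zmax 0.0877 box [ 0.513 -0.125] [ 0.532 -0.106]
[155, 191, 22, 20, 120] [4.782e-01 3.000e-04] [ 0.4539 -0.0215]
[212, 191, 21, 20, 137] [ 0.4765 -0.0654] [ 0.4521 -0.0874]
[276, 191, 21, 19, 122] [ 0.4745 -0.1393] [ 0.4514 -0.1627]
[33, 192, 25, 19, 119] [0.4807 0.1411] [0.4576 0.1183]
[90, 192, 21, 19, 121] [0.479  0.0754] [0.4559 0.0561]
[49, 249, 20, 17, 102] [0.4064 0.1391] [0.3834 0.1204]
[100, 249, 22, 17, 105] [0.4047 0.0767] [0.3816 0.0545]
[215, 248, 20, 18, 102] [ 0.4022 -0.0641] [ 0.3777 -0.0863]
[275, 248, 20, 17, 86] [ 0.4002 -0.1376] [ 0.3771 -0.1612]
[0, 264, 9, 2, 18] [0.3871 0.2045] [0.3854 0.195 ]
floor 2653 ((0.6191178560256958, -0.1173056811094284), (0.07846389710903168, 0.07429411262273788), 88.57527160644531)
```

View pics/w7.png

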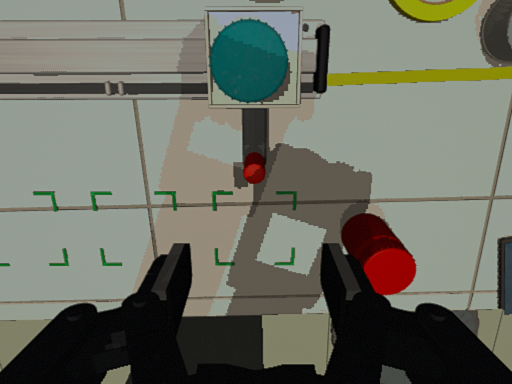

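arm_command(
  rows=[
    [85, [-0.085, 0.81, 0], [0, 0, 0]],
    [85, [-0.085, 0.81, 0], [0, 0, 0]],
    [85, [-0.085, 0.81, 0], [0, 0, 0]],
    [85, [-0.085, 0.81, 0], [0, 0, 0]],
    [85, [-0.085, 0.81, 0], [0, 0, 0]],
    [85, [-0.085, 0.81, 0], [0, 0, 0]],
    [85, [-0.085, 0.81, 0], [0, 0, 0]],
  ],
)

```text
time: 23.07
tool_pos: [0.4953, 0.1323, 0.2197]
tool_rot: [-0.001, 1.0, -0.01, -0.003]
contact_force: [0.3, -0.6, -0.6]
gripper_width: 0.996
grasp_force: 0.0
```

arm_command(
  rows=[
    [85, [-0.085, 0.81, 0], [0, 0, 0]],
    [85, [-0.085, 0.81, 0], [0, 0, 0]],
    [85, [-0.085, 0.81, 0], [0, 0, 0]],
    [85, [-0.085, 0.81, 0], [0, 0, 0]],
    [85, [-0.085, 0.81, 0], [0, 0, 0]],
    [85, [-0.085, 0.81, 0], [0, 0, 0]],
    [85, [-0.085, 0.81, 0], [0, 0, 0]],
    [85, [-0.085, 0.81, 0], [0, 0, 0]],
    [85, [-0.085, 0.81, 0], [0, 0, 0]],
  ],
)

```text
time: 23.82
tool_pos: [0.4718, 0.3692, 0.2204]
tool_rot: [0.001, 1.0, -0.013, -0.001]
contact_force: [0.3, -0.8, 0.4]
gripper_width: 0.994
grasp_force: 0.0
```

```bash
python3 - <<'E'
from h import *
from plant import vision,monitor
print(monitor.state()["tool_pos"])
f=vision.grab_frame("wrist"); top(f,"clock",(.474,.369),.05,.014,.035)
f=vision.grab_frame("top"); np.savez("top3.npz",**f)
top(f,"pot",(.615,-.115),.05,.12,.14)
top(f,"post",(.522,-.116),.03,.075,.1)
top(f,"cam",(.707,-.12),.06,.09,.14)
P=cloud(f)
m=(P[...,2]>.036)&(P[...,2]<.14)&(abs(P[...,0]-.615)<.048)&(abs(P[...,1]+.115)<.06)
m=cv2.morphologyEx(m.astype(np.uint8),cv2.MORPH_OPEN,np.ones((7,7)))
q=P[m>0]; print("tray rect",cv2.minAreaRect(q[:,:2].astype(np.float32)))
show(f,"red",(0,120,80),(8,255,255),.085,5,(270,190,310,230))
E
```

```text
[0.47176968 0.36919371 0.22039032]
clock 3031 mean [0.4755 0.3717 0.0216] circ 0.4733 0.372 0.0331 zmax 0.0273 box [0.44 0.34] [0.506 0.404]
pot 274 mean [ 0.6128 -0.1147  0.1294] circ 0.6135 -0.1153 0.0275 zmax 0.1363 box [ 0.586 -0.141] [ 0.639 -0.089]
post 40 mean [ 0.5216 -0.1158  0.0832] circ 0.5222 -0.1157 0.0099 zmax 0.0885 box [ 0.513 -0.125] [ 0.531 -0.107]
cam 285 mean [ 0.7014 -0.1187  0.1138] circ 0.7058 -0.12 0.0295 zmax 0.1246 box [ 0.678 -0.146] [ 0.725 -0.093]
tray rect ((0.6166945695877075, -0.11887217313051224), (0.08401316404342651, 0.08537191897630692), 87.90083312988281)
red [286.4 214.7] [283, 212, 7, 7, 38] [ 0.5225 -0.1145  0.085 ]
```

arm_command(
  rows=[
    [85, [0.005, 0.006, -0.14], [0, 0, 0]],
    [85, [0.005, 0.006, -0.28], [0, 0, 0]],
    [85, [0.005, 0.006, -0.42], [0, 0, 0]],
    [85, [0.005, 0.006, -0.54], [0, 0, 0]],
    [85, [0.005, 0.006, -0.62], [0, 0, 0]],
    [85, [0.005, 0.006, -0.67], [0, 0, 0]],
    [85, [0.005, 0.006, -0.68], [0, 0, 0]],
    [85, [0.005, 0.006, -0.68], [0, 0, 0]],
    [85, [0.005, 0.006, -0.68], [0, 0, 0]],
  ],
)

```text
time: 24.67
tool_pos: [0.475, 0.3717, 0.0199]
tool_rot: [-0.0, 1.0, -0.013, 0.001]
contact_force: [-0.8, 0.1, -0.2]
gripper_width: 0.996
grasp_force: 0.0
```

arm_command(
  rows=[
    [85, [-0.004, 0, -0.03], [0, 0, 0]],
    [85, [-0.004, 0, -0.053], [0, 0, 0]],
    [85, [-0.004, 0, -0.053], [0, 0, 0]],
    [76, [-0.004, 0, -0.053], [0, 0, 0]],
    [70, [-0.004, 0, -0.053], [0, 0, 0]],
    [62, [-0.004, 0, -0.053], [0, 0, 0]],
    [62, [-0.004, 0, -0.053], [0, 0, 0]],
    [62, [-0.004, 0, -0.053], [0, 0, 0]],
    [62, [-0.004, 0, -0.053], [0, 0, 0]],
  ],
)

```text
time: 25.42
tool_pos: [0.4734, 0.3726, 0.0038]
tool_rot: [-0.001, 1.0, -0.013, 0.001]
contact_force: [-0.4, 0.5, 5.8]
gripper_width: 0.747
grasp_force: 66.3
```

```bash
python3 - <<'E'
from h import *
from plant import vision,monitor
f=vision.grab_frame("wrist"); cv2.imwrite("pics/w8.png",f["color"][:,:,::-1])
E
```

```text
(no output)
```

View pics/w8.png

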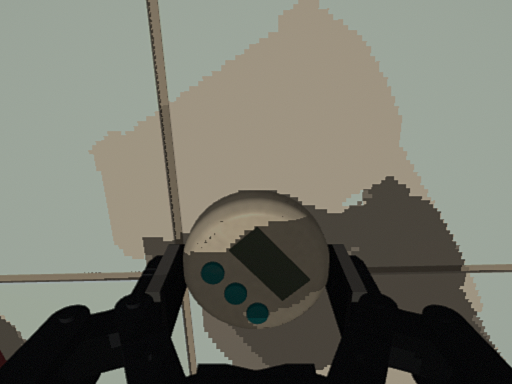

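arm_command(
  rows=[
    [62, [-0.01, -0.02, 0], [0, 0, 0]],
    [62, [-0.03, -0.06, 0], [0, 0, 0]],
    [62, [-0.05, -0.11, 0], [0, 0, 0]],
    [62, [-0.07, -0.16, 0], [0, 0, 0]],
    [62, [-0.09, -0.21, 0], [0, 0, 0]],
    [62, [-0.11, -0.26, 0], [0, 0, 0]],
    [62, [-0.13, -0.31, 0], [0, 0, 0]],
    [62, [-0.14, -0.35, 0], [0, 0, 0]],
    [62, [-0.15, -0.39, 0], [0, 0, 0]],
    [62, [-0.155, -0.42, 0], [0, 0, 0]],
    [62, [-0.155, -0.42, 0], [0, 0, 0]],
  ],
)

```text
time: 26.38
tool_pos: [0.4266, 0.2451, 0.0037]
tool_rot: [-0.0, 1.0, -0.013, 0.001]
contact_force: [-0.7, -1.8, 8.0]
gripper_width: 0.742
grasp_force: 66.7
```

arm_command(
  rows=[
    [62, [0, -0.02, 0], [0, 0, 0]],
    [62, [0, -0.06, 0], [0, 0, 0]],
    [62, [0, -0.12, 0], [0, 0, 0]],
    [62, [0, -0.18, 0], [0, 0, 0]],
    [62, [0, -0.24, 0], [0, 0, 0]],
    [62, [0, -0.3, 0], [0, 0, 0]],
    [62, [0, -0.36, 0], [0, 0, 0]],
    [62, [0, -0.42, 0], [0, 0, 0]],
    [62, [0, -0.48, 0], [0, 0, 0]],
    [62, [0, -0.54, 0], [0, 0, 0]],
    [62, [0, -0.58, 0], [0, 0, 0]],
    [62, [0, -0.6, 0], [0, 0, 0]],
  ],
)

```text
time: 27.38
tool_pos: [0.427, 0.0654, 0.0038]
tool_rot: [-0.001, 1.0, -0.014, 0.001]
contact_force: [0.2, 5.3, 7.0]
gripper_width: 0.742
grasp_force: 66.6
```

arm_command(
  rows=[
    [62, [0, -0.02, 0], [0, 0, 0]],
    [62, [0, -0.06, 0], [0, 0, 0]],
    [62, [0, -0.12, 0], [0, 0, 0]],
    [62, [0, -0.18, 0], [0, 0, 0]],
    [62, [0, -0.24, 0], [0, 0, 0]],
    [62, [0, -0.3, 0], [0, 0, 0]],
    [62, [0, -0.36, 0], [0, 0, 0]],
    [62, [0, -0.42, 0], [0, 0, 0]],
    [62, [0, -0.48, 0], [0, 0, 0]],
    [62, [0, -0.54, 0], [0, 0, 0]],
    [62, [0, -0.58, 0], [0, 0, 0]],
    [62, [0, -0.595, 0], [0, 0, 0]],
  ],
)

```text
time: 28.38
tool_pos: [0.4266, -0.1133, 0.0037]
tool_rot: [-0.001, 1.0, -0.014, 0.001]
contact_force: [0.3, 8.4, 11.6]
gripper_width: 0.747
grasp_force: 67.0
```

arm_command(
  rows=[
    [62, [0, 0, 0], [0, 0, 0]],
    [62, [0, 0, 0], [0, 0, 0]],
  ],
)

```text
time: 28.55
tool_pos: [0.4267, -0.1137, 0.0037]
tool_rot: [0.001, 1.0, -0.013, 0.001]
contact_force: [-1.1, -1.1, 6.9]
gripper_width: 0.748
grasp_force: 66.6
```

Spot on. Opening, rising, and moving aside to check.

arm_command(
  rows=[
    [68, [0, 0, 0], [0, 0, 0]],
    [74, [0, 0, 0], [0, 0, 0]],
    [80, [0, 0, 0], [0, 0, 0]],
    [85, [0, 0, 0], [0, 0, 0]],
    [85, [0, 0, 0], [0, 0, 0]],
    [85, [0, 0, 0.05], [0, 0, 0]],
    [85, [0, 0, 0.15], [0, 0, 0]],
    [85, [0, 0, 0.3], [0, 0, 0]],
    [85, [0, 0, 0.45], [0, 0, 0]],
    [85, [0, 0, 0.6], [0, 0, 0]],
    [85, [0, 0, 0.75], [0, 0, 0]],
    [85, [0, 0, 0.75], [0, 0, 0]],
  ],
)

```text
time: 29.55
tool_pos: [0.4286, -0.1135, 0.2353]
tool_rot: [0.002, 1.0, -0.013, 0.005]
contact_force: [0.0, -0.0, 0.3]
gripper_width: 0.998
grasp_force: 0.0
```

arm_command(
  rows=[
    [85, [0, 0.9, 0.1], [0, 0, 0]],
    [85, [0, 0.9, 0.1], [0, 0, 0]],
    [85, [0, 0.9, 0.1], [0, 0, 0]],
    [85, [0, 0.9, 0.1], [0, 0, 0]],
    [85, [0, 0.9, 0.1], [0, 0, 0]],
    [85, [0, 0.9, 0.1], [0, 0, 0]],
    [85, [0, 0.9, 0.1], [0, 0, 0]],
    [85, [0, 0.9, 0.1], [0, 0, 0]],
    [85, [0, 0.9, 0.1], [0, 0, 0]],
    [85, [0, 0.9, 0.1], [0, 0, 0]],
    [85, [0, 0.9, 0.1], [0, 0, 0]],
  ],
)

```text
time: 30.47
tool_pos: [0.4261, 0.1566, 0.2571]
tool_rot: [0.0, 1.0, -0.014, -0.0]
contact_force: [0.7, 0.3, 0.0]
gripper_width: 0.997
grasp_force: 0.0
```

```bash
python3 - <<'E'
from h import *
from plant import vision,monitor
print(monitor.state()["tool_pos"],monitor.state()["contact_force"])
f=vision.grab_frame("top")
top(f,"clock",(.427,-.114),.06,.014,.035)
top(f,"pot",(.615,-.115),.05,.12,.14)
top(f,"post",(.522,-.116),.03,.075,.1)
top(f,"beaker",(.643,-.372),.06,.03,.08); top(f,"amber",(.658,.37),.05,.09,.12)
c=f["color"][130:290,90:420]; cv2.imwrite("pics/c3.png",cv2.resize(c[:,:,::-1],(800,388),interpolation=cv2.INTER_CUBIC))
E
```

```text
[0.42605872 0.15656289 0.25708112] [0.65186915 0.33133252 0.03536221]
clock 374 mean [ 0.4269 -0.1139  0.0207] circ 0.4274 -0.1146 0.0329 zmax 0.0297 box [ 0.395 -0.147] [ 0.46  -0.083]
pot 273 mean [ 0.6129 -0.1145  0.1295] circ 0.613 -0.1148 0.0268 zmax 0.1364 box [ 0.587 -0.14 ] [ 0.638 -0.089]
post 39 mean [ 0.5218 -0.1159  0.0837] circ 0.5222 -0.1159 0.0097 zmax 0.0889 box [ 0.513 -0.125] [ 0.531 -0.108]
beaker 483 mean [ 0.6437 -0.3772  0.044 ] circ 0.641 -0.3768 0.038 zmax 0.0676 box [ 0.607 -0.411] [ 0.677 -0.34 ]
amber 93 mean [0.6618 0.377  0.0987] circ 0.6771 0.3785 0.0294 zmax 0.1055 box [0.648 0.362] [0.706 0.393]
```

View pics/c3.png

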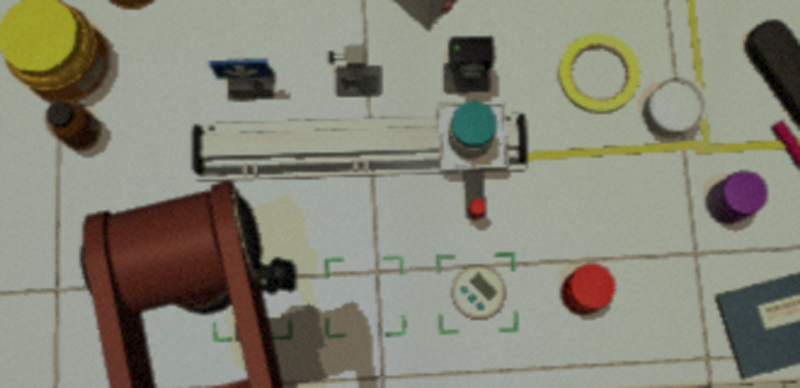

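The pot is in the tray at the camera station (crop 474,125), the clock is centred in its square (478,292), and the bystanders haven't moved. Handing in.

```bash
python3 -c "
from plant import manip; print(manip.job_done())"
```

```text
the job is handed in; nothing more can be done
None
```

I handed the job in at about 30 s; no verdict came back. In the last images the pot stands upright in the tray, about 5 mm off its centre, with the carrier about 1 mm from the camera's station. The stopclock lies within 2 mm of its square's centre, and the beaker and amber bottle are where they were.

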